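# Hang and lock a ticket reader on the slotted test rack

### The arm

A 6-joint arm with a two-finger parallel gripper is mounted at the origin on the work surface. World frame = base frame: x ahead of the robot, y to its left, z up, the work surface at z = 0. Lengths are in m, angles in degrees, forces in N, time in s.
With the tool pointing down it reaches from about 0.3 to 0.825 m from the base axis. Payload 5.4 kg.
Tool frame: the origin (TCP) lies between the finger pads, 19 mm behind the fingertips; this is the grasp point; z points along the fingers, y is the line along which they close (so a half turn about z gives the same grasp; the last joint's range is limited). The gripper opens to 92 mm and grips with 3 to 60 N. Pads are 20 mm wide; open, the fingers measure 128 mm over their backs; the gripper's body (75 mm by 189 mm) begins 69 mm behind the grasp point.
Start: joints at [64.223, 9.076, 91.501, -0, 79.423, -12.038], TCP at [0.137, 0.559, 0.233] pointing down, gripper open.
Joint ranges: [-166.64, 166.64], [-54.1, 131.32], [10.49, 154.53], [-73.88, 253.88], [9.74, 151.15], [-171.62, 171.62]. Speed limits (degrees/s): [147.25, 147.25, 180, 180, 180, 180].

### API

Orientations are given as [roll, pitch, yaw] about the fixed x, y, z axes, in that order (R = Rz(yaw) Ry(pitch) Rx(roll)).
In Python, from cell import ctrl, optics, models gives the robot as it stands.
- The arm moves only by the shell command python3 -m jog 'ROWS' [FORCE]. ROWS is JSON, a list of rows, each a list of 3 entries, a list of its own where there are three numbers: the finger opening in mm, from 0 to 91.9, then the shift along the tool's x, y, z in mm, then the turn about the tool's z in degrees. In form: [[hand, [x, y, z], twist], ...]. A call has exactly 8 rows; each row shifts and turns the commanded pose from where the row before left it, along the tool's axes as they then stand; what a row does not reach is not made up. A row lasts 1/12 s, in which the tool goes at most 41.7 mm and 7.16 degrees, less where a joint would pass 70% of its speed; a pose out of reach is approached as far as the arm can. A call is refused whole if a number of a shift passes 41.7 or a number of a turn 7.16, either way. A call with a gripper value outside its range is refused whole. The fingers move at their own pace and stop on an object; FORCE is the grip in N (left out, the last holds). Time passes only in rows, so rows that do not move let the fingers close, or fill a call up. It gives the time, the measured TCP pose, the force, the opening and the grip force at its end, in the units of the state.
- ctrl.get_state(): the state, without advancing time (a new reading comes with each control period).
- optics.read_camera(name): name is "scene" or "top" or "wrist"; returns the picture (400x640x3 uint8, red, green, blue); there is no depth.
- optics.calibration(name): a dict with "K" (3x3 intrinsics, pixels), "pose" (4x4, takes a point from camera to world coordinates). Camera axes: x right, y up, looking along -z (the intrinsics and any distortion apply to the point x, -y, -z); pixel columns grow to the right and rows downward; lengths in m; the calibration is good to about 2 mm. The wrist camera is an equidistant fisheye: a pixel r from the principal point sees the ray r / f radians off the axis. A picture is of the moment at which its call begins: read the wrist's pose just before it. calibration takes no time and is no camera call; for the wrist camera it gives the pose at the moment of the call.
- ctrl.sign_off(): hands the job in; it is judged then, once.
Trained networks look in the newest picture that a camera, given by its name, has taken for a name from the list of things; names that differ only in an ending like _2 or _b are one class to them, and where a whole thing is asked for, a point or a joint stands for the part that bears it (a point fixed in the world has none). Each returns a list of dicts, best first, with "confidence" (0 to 1); they miss things now and then, are a little off and sometimes report something else, mostly with a low value. They report only what shows in the picture. A call takes as long as a camera call. They do not tell look-alikes from the thing itself.
- models.find_in(camera, thing): "location" ([x, y, z] in m, in world coordinates, good to about 4 mm: the middle of the surface that is visible of it).
- models.spot_point(camera, thing): "location" ([x, y, z] in m, in world coordinates, good to about 4 mm: a listed point, or the origin of a listed thing).
The state is a dict: "clock": time; "joint_pos": joint angles; "joint_velocities": joint speeds; "tau": joint torques, N m; "tool_pos": TCP position; "orientation": TCP orientation; "contact_force": force on the tool from outside, world axes, zero at the start; "torque": the same for the moment, N m; "opening": finger opening in m; "finger_force": force on a finger pad.
Only numpy, scipy, OpenCV 4.12 (cv2) and the standard library are available. Lean on these libraries where they do the work, as an engineer would, in place of code of your own. Each camera call takes 0.05 s, during which the arm holds its last target. There are 200 camera calls.

### The job

Pick up the ticket reader that has hooks on its back, feed its two hooks straight into the two slots of the test rack, then push it down until it is fully home, upright and held under the rack's spring latch, and let go of it. The slotted plate may be clamped up to a centimetre to one side, so feel for the slots gently: never press the reader on the rack with more than 40 N, do not push the rack with the arm, and leave everything else where it is.

Things in the scene. Friction and masses are not known exactly. Their poses are not given: they have to be found in the camera images.
- reader: Reader to hang: standing blue box, dark screen in front, steel bracket plate on its back. Origin: centre of underside; z up, +x out of its back (to the rack when hung), y across. mm: shell x -30..24, 90 wide (y), 120 tall; bracket plate x 24..30, 80 wide, z 4..117. 0.3 to 0.65 kg.
- reader_lug (a point): Where to grip: black lug on top of the reader, this point at its x 0, y 0, z 147 mm. The lug is 14 mm thick (x -7..7), 50 wide (y), z 120..165. Pinch its thickness (close along x) from above with the TCP 26 to 34 mm above the shell's top.
- reader_hooks (a point): Midway between the two hooks, at reader x 30, y 0, z 66 mm (underside of the shanks). Hooks 8 mm wide at y -25 and 25: shank z 66..76, its lip hangs down to z 56, outer end x 41.5. Gap bracket to lip: 5 mm at the shank, 6.5 at the lip's foot. Above, in the middle, a lock tongue 16 wide, x 30..39, z 108..113.
- spare: A second reader of the same shell and lug, with a plain bracket plate: no hooks, no tongue. Leave it alone.
- rack: Fixed test rack. Origin on the table; z up, its slotted face looks along -x. mm: foot 12 thick, x -80..90, y -80..80; column behind the plate. Upright aluminium plate: front face x 0, 4 thick, 110 wide, z 30..166. The plate, with slots and latch, is clamped d = -10..10 mm sideways (y) of the rack's middle; d differs each time, is not in this pose, and stays put under working forces.
- rack_slots (a point): Rack's x 0, y 0, z 126 mm: level of the slots' lower edges on the front face. Two upright through slots, 11 mm wide, z 126..158, centres at y d-25 and d+25. To enter, the reader has the rack's yaw, its origin at y d within 1.5 mm, 10 to 22 mm (best 16) above locked height. Hooks that miss strike the face at origin x -41.5; entered, the bracket is flush at origin x -30.
- rack_seat (a point): Rack's x -30, y 0, z 60 mm, axes as the rack's: where the reader's origin is when hung and locked if d = 0 (else y = d). The shanks then rest hard on the slots' lower edges and the bracket is flush on the plate.
- latch (a joint): Spring latch behind the plate's top edge, mid-plate: 0 = nose out, grows (m) as it is pushed back. Nose 20 mm wide, tip 5 mm behind the front face, sloped top, z 175..183. Near the end of its descent the tongue pushes the nose back 4 mm and passes; the nose springs out over it. That takes 7 to 15 N down, more than the reader's own weight; the hard stop follows. Spring 5 to 7 N.
- mouse: Black computer mouse, 105 x 60 x 24 mm.
- pen: Orange pen lying on the table, about 130 mm long, 10 mm thick.
- cards: Stack of plastic cards, 88 x 56 x 21 mm.
- supply: Black power supply, 110 x 60 x 36 mm.
- mug: White mug, 80 mm wide, 90 mm tall.
Mind the look-alikes: they are no part of the job. Leave any green look-alike of the reader alone. What is shaped like the rack but green is not meant.

How it is judged:
By the outcome, as a careful person would: the job done as asked, in the order asked, and still so for the second after the job is handed in, with the robot touching nothing.
It also fails if it takes over 64 s, if anything falls off the work surface, if the arm or the gripper's body presses on something with over 40 N, if the wrist force passes 120 N, or if a joint passes its speed limit or range.

## Working session

There is one attempt and no reset: what is moved stays moved. The work goes in short steps, Python scripts to look and compute and a shell command to move; the robot and the scene stay as the last step left them, time stands still between calls to the robot, and variables do not carry over. Pictures are saved under pics/ and viewed, at most 12 in all, crops included, and the job is handed in when it is done.

```bash
mkdir -p pics; ls; python3 - <<'E'
from cell import ctrl, optics, models
import cv2,numpy as np
s=ctrl.get_state();print(s)
ims=[]
for c in ("scene","top"):
    im=optics.read_camera(c);cv2.imwrite(f"pics/{c}0.png",im[:,:,::-1])
    for t in ("reader","reader_lug","reader_hooks","spare","rack","rack_slots","rack_seat","latch"):
        for f in (models.spot_point,):
            try:
                print(c,t,[(np.round(d["location"],3).tolist(),round(d["confidence"],2)) for d in f(c,t)])
            except Exception as e: print(c,t,e)
E
```

```text
pics
{'clock': 0.0, 'joint_pos': array([ 6.42245030e+01,  9.11198737e+00,  9.15719031e+01,  6.86876797e-04,
        7.94211691e+01, -1.20377502e+01]), 'joint_velocities': array([ 0.0065006 ,  0.09767054, -0.05326689, -0.02212581, -0.01318029,
        0.05149322]), 'tau': array([ 1.90476610e-03, -3.85561967e+01, -3.22116101e+01,  7.04111438e-02,
        3.76802066e-02, -1.07816097e-04]), 'tool_pos': array([0.13630738, 0.55801137, 0.23232774]), 'orientation': array([-1.79897391e+02, -2.25709335e-02,  1.66262106e+02]), 'contact_force': array([ 0.24288679,  0.34145196, -0.51087654]), 'torque': array([-0.03493275,  0.03151285, -0.00386099]), 'finger_force': 0.0, 'opening': 0.0919290027547125}
scene reader [([0.587, -0.064, 0.001], 0.87), ([0.452, -0.074, -0.002], 0.83)]
scene reader_lug [([0.583, -0.062, 0.147], 0.92), ([0.45, -0.081, 0.146], 0.82)]
scene reader_hooks [([0.414, -0.073, 0.065], 0.8), ([0.563, -0.09, 0.065], 0.61)]
scene spare [([0.599, -0.306, -0.002], 0.93)]
scene rack [([0.641, 0.503, -0.002], 0.95), ([0.572, 0.247, -0.002], 0.71)]
scene rack_slots [([0.641, 0.506, 0.124
[... 192 characters left out ...]
ug, spare, supply
top reader [([0.587, -0.063, 0.002], 0.65), ([0.451, -0.078, -0.0], 0.56)]
top reader_lug [([0.586, -0.063, 0.145], 0.81), ([0.452, -0.076, 0.148], 0.66)]
top reader_hooks [([0.425, -0.07, 0.066], 0.79), ([0.566, -0.085, 0.07], 0.63)]
top spare [([0.595, -0.308, -0.003], 0.83)]
top rack [([0.569, 0.254, -0.002], 0.88), ([0.646, 0.502, 0.002], 0.8)]
top rack_slots [([0.642, 0.5, 0.125], 0.6), ([0.572, 0.253, 0.128], 0.57), ([0.596, -0.309, 0.003], 0.33)]
top rack_seat [([0.67, 0.505, 0.062], 0.98), ([0.595, 0.256, 0.06], 0.79), ([0.396, 0.065, 0.0], 0.71)]
top latch it knows: cards, mouse, mug, pen, rack, rack_seat, rack_slots, reader, reader_hooks, reader_lug, spare, supply
```

View pics/scene0.png

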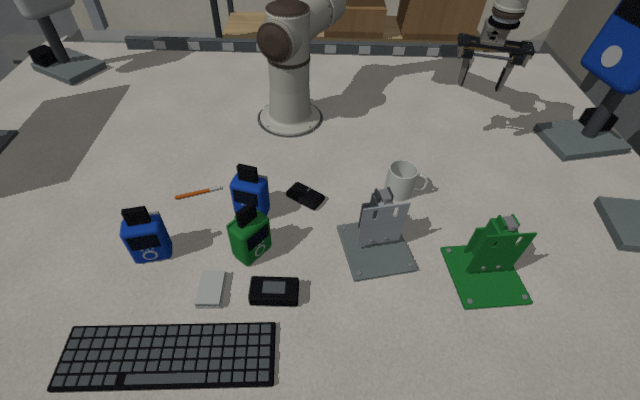

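View pics/top0.png

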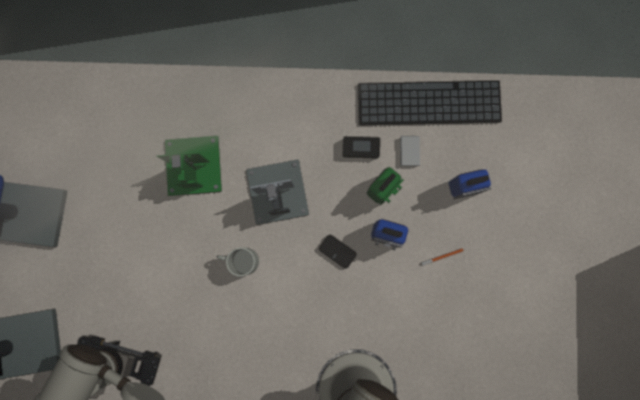

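The scene view shows a blue reader at (250,190) and the other blue one at (147,235). The green reader is at (250,235), the grey rack at (380,235) and the green rack at (490,265). The networks put the hooks on the blue reader at about (0.451,-0.077), with its back toward the robot at a yaw of about 162°. The spare is at (0.598,-0.307), and the grey rack is at (0.571,0.252) with a yaw of about 188°.

```bash
cat > h.py <<'E'
from cell import ctrl, optics, models
import cv2,numpy as np
from scipy.spatial.transform import Rotation as R
def tool():
    s=ctrl.get_state();return s,np.array(s["tool_pos"]),R.from_euler('xyz',s["orientation"],degrees=True).as_matrix()
def go(p,yaw):
    s,t,M=tool(); y=s["orientation"][2]
    print("t",round(s["clock"],2),"at",np.round(t*1e3,1),np.round(s["orientation"],2),"F",np.round(s["contact_force"],1))
    e=(np.array(p)-t)*1e3
    for n,Y in(("shift first",y),("turn first",yaw)):
        print(n,np.round(R.from_euler('xyz',[180,0,Y],degrees=True).as_matrix().T@e,1))
    print("twist",round((y-yaw+180)%360-180,2))
def project(name,P):
    c=optics.calibration(name);K=c["K"];T=np.linalg.inv(c["pose"])
    q=(np.c_[P,np.ones(len(P))]@T.T)[:,:3]*[1,-1,-1]
    if name=="wrist":
        th=np.arctan2(np.hypot(q[:,0],q[:,1]),q[:,2]);h=np.hypot(q[:,0],q[:,1])+1e-12
        q=np.c_[q[:,0]/h*th,q[:,1]/h*th,np.ones(len(q))]
        return (q@K.T)[:,:2]
    return (q@K.T)[:,:2]/q[:,2:]
def body(P,o,yaw):
    a=np.radians(yaw);c,s=np.cos(a),np.sin(a)
    P=np.asarray(P,float)/1e3
    return np.c_[o[0]+c*P[:,0]-s*P[:,1],o[1]+s*P[:,0]+c*P[:,1],(o[2] if len(o)>2 else 0)+P[:,2]]
E
python3 - <<'E'
from h import *
s,t,M=tool()
c=optics.calibration("wrist");print({k:v for k,v in c.items() if k not in("pose",)})
print(np.round(M.T@c["pose"][:3,:3],3),M.T@(c["pose"][:3,3]-t))
for n in("scene","top"):
    c=optics.calibration(n);print(n,c["K"].tolist(),np.round(c["pose"],3).tolist(),[k for k in c])
go([0.66,0.26,0.33],98)
# crop of rack, both
a=cv2.imread("pics/scene0.png")[170:290,320:440];b=cv2.imread("pics/top0.png")[140:240,230:330]
cv2.imwrite("pics/crop.png",np.hstack([cv2.resize(a,(400,400),interpolation=2),cv2.resize(b,(400,400),interpolation=2)]))
E
```

```text
{'K': array([[309.70691629,   0.        , 318.9049869 ],
       [  0.        , 309.70691629, 198.54661776],
       [  0.        ,   0.        ,   1.        ]])}
[[-0.     0.967  0.255]
 [ 1.     0.    -0.001]
 [-0.001  0.255 -0.967]] [ 7.27788772e-02  1.37698017e-04 -1.51774851e-01]
scene [[374.62282060941806, 0.0, 308.68274703531347], [0.0, 374.62282060941806, 205.26039542541957], [0.0, 0.0, 1.0]] [[-0.021, -0.741, 0.672, 1.131], [1.0, -0.025, 0.003, 0.079], [0.015, 0.672, 0.741, 0.779], [0.0, 0.0, 0.0, 1.0]] ['K', 'pose']
top [[509.7506999711721, 0.0, 327.75754964367707], [0.0, 509.7506999711721, 202.66942318851818], [0.0, 0.0, 1.0]] [[0.03, 0.995, -0.097, 0.39], [-1.0, 0.03, -0.007, 0.089], [-0.004, 0.097, 0.995, 1.508], [0.0, 0.0, 0.0, 1.0]] ['K', 'pose']
t 0.8 at [136.6 558.5 233.3] [180.     0.   166.26] F [ 0.1 -0.5 -0.7]
shift first [-579.3 -165.7  -96.7]
turn first [-368.5  476.8  -96.7]
twist 68.26
```

View pics/crop.png

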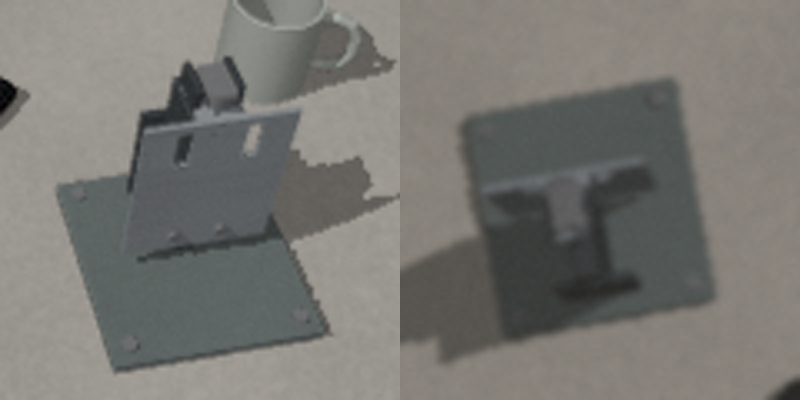

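The crop shows the plate in front of its column, with two slots at about crop (183,148) and (252,138). The foot's corners are clear in both views. Next I fit the rack pose and plan the move to a close view of the slots.

```bash
cat >> h.py <<'E'
def plan(p,yaw,n,zfirst=0):
    s,t,M=tool();y=s["orientation"][2];d=((yaw-y+180)%360-180)/n
    e=(np.array(p)-t)*1e3/n
    print("t",round(s["clock"],2),"at",np.round(t*1e3,1),np.round(s["orientation"],2),"F",np.round(s["contact_force"],1),"twist/row",round(-d,2))
    for i in range(n):
        print(np.round(R.from_euler('xyz',[180,0,y+i*d],degrees=True).as_matrix().T@e,1).tolist(),end=" ")
    print()
E
python3 - <<'E'
from h import *
from scipy.optimize import least_squares
S=np.array([[354.5,281],[418.4,269.6],[337.4,225.5]]);PS=[[-80,80,12],[-80,-80,12],[90,80,12]]
T=np.array([[245.75,170.5],[298,160],[308.75,214.5],[256.3,224.3]]);PT=[[-80,-80,12],[-80,80,12],[90,80,12],[90,-80,12]]
# slots/plate (depend on d), scene
f=lambda l:(np.array(l)/(400/120)+[320,170])
D=f([[181,163],[249,154],[300,110],[125,252],[272,237]])
PD=np.array([[0,25,126],[0,-25,126],[0,-55,166],[0,55,30],[0,-55,30]],float)
DT=np.array([[250,187],[292,180]]);PDT=np.array([[0,-55,166],[0,55,166]],float)
def r(v,parts=False):
    o=v[:2];sh=np.array([0,v[3],0])
    a=[project("scene",body(PS,o,v[2]))-S,project("top",body(PT,o,v[2]))-T,project("scene",body(PD+sh,o,v[2]))-D,project("top",body(PDT+sh,o,v[2]))-DT]
    return a if parts else np.concatenate(a).ravel()
q=least_squares(r,[.571,.252,188,0],x_scale=[.01,.01,1,1],loss='soft_l1')
print(q.x);[print(np.round(a,1).tolist()) for a in r(q.x,True)]
plan([0.70,0.20,0.33],98,16)
E
```

```text
[  0.57089342   0.24994688 192.32039233  -1.2288182 ]
[[0.3, -1.9], [0.4, -1.1], [-0.2, -1.5]]
[[0.2, -2.5], [0.9, -1.8], [0.5, -0.3], [-0.6, -0.1]]
[[-0.0, 0.0], [0.3, -0.3], [1.1, -0.6], [-0.5, 0.1], [-2.3, -1.9]]
[[0.3, -0.9], [-0.9, -1.5]]
t 0.8 at [136.6 558.5 233.3] [180.     0.   166.26] F [ 0.1 -0.5 -0.7] twist/row 4.27
[-39.5, -13.4, -6.0] [-40.4, -10.4, -6.0] [-41.1, -7.4, -6.0] [-41.5, -4.3, -6.0] [-41.7, -1.2, -6.0] [-41.7, 1.9, -6.0] [-41.4, 5.0, -6.0] [-41.0, 8.1, -6.0] [-40.2, 11.1, -6.0] [-39.3, 14.0, -6.0] [-38.2, 16.9, -6.0] [-36.8, 19.7, -6.0] [-35.2, 22.4, -6.0] [-33.5, 25.0, -6.0] [-31.5, 27.4, -6.0] [-29.4, 29.6, -6.0]
```

```bash
python3 -m jog '[[60,[-39.5,-13.4,-12],4.3],[60,[-40.4,-10.4,-12],4.3],[60,[-41,-7.4,-12],4.3],[60,[-41.5,-4.3,-12],4.3],[60,[-41.6,-1.2,-12],4.3],[60,[-41.6,1.9,-12],4.3],[60,[-41.4,5,-12],4.3],[60,[-41,8,-12],4.3]]' && python3 -m jog '[[60,[-40.2,11.1,0],4.3],[60,[-39.3,14,0],4.3],[60,[-38.2,16.9,0],4.3],[60,[-36.8,19.7,0],4.3],[60,[-35.2,22.4,10],4.3],[60,[-33.5,25,15],4.3],[60,[-31.5,27.4,20],4.3],[60,[-29.4,29.6,20],4.3]]' && python3 -m jog '[[60,[0,0,0],0],[60,[0,0,0],0],[60,[0,0,0],0],[60,[0,0,0],0],[60,[0,0,0],0],[60,[0,0,0],0],[60,[0,0,0],0],[60,[0,0,0],0]]'
python3 - <<'E'
from h import *
s,t,M=tool();print(t,s["orientation"])
im=optics.read_camera("wrist");cv2.imwrite("pics/w1.png",im[:,:,::-1])
for yaw in(188,192):
  print(np.round(project("wrist",body([[0,-55,166],[0,55,166],[0,-25,158],[0,25,158],[0,-25,126],[0,25,126],[-80,-80,12],[-80,80,12]],[.571,.25],yaw)),1).tolist())
for th in("rack_slots","rack","rack_seat"):print(th,[(np.round(d["location"],4).tolist(),round(d["confidence"],2)) for d in models.spot_point("wrist",th)])
E
```

```text
clock: 1.47
tool_pos: [0.4079, 0.3846, 0.3263]
orientation: [180.0, 0.0, 131.6]
contact_force: [0.1, 0.1, 0.2]
opening: 0.0601
finger_force: 0.0
clock: 2.13
tool_pos: [0.6782, 0.2101, 0.2653]
orientation: [179.9, -0.0, 97.2]
contact_force: [0.8, 0.9, 0.6]
opening: 0.0599
finger_force: 0.0
clock: 2.8
tool_pos: [0.6763, 0.2119, 0.2664]
orientation: [179.9, 0.0, 97.5]
contact_force: [0.6, 0.0, -0.1]
opening: 0.0602
finger_force: 0.0
[0.67629569 0.21194382 0.2664388 ] [1.79944015e+02 1.78274820e-03 9.75085974e+01]
[[200.9, 82.5], [208.3, 208.6], [205.0, 117.3], [208.2, 173.6], [216.5, 117.1], [219.1, 167.8], [303.9, 73.3], [305.6, 193.4]]
[[196.7, 83.1], [212.2, 208.4], [203.1, 117.5], [210.0, 173.5], [214.9, 117.3], [220.8, 167.7], [299.4, 69.3], [309.5, 189.2]]
rack_slots [([0.5706, 0.2512, 0.1267], 0.86)]
rack [([0.5722, 0.2507, -0.0014], 0.75)]
rack_seat [([0.6022, 0.257, 0.0614], 0.69)]
```

View pics/w1.png

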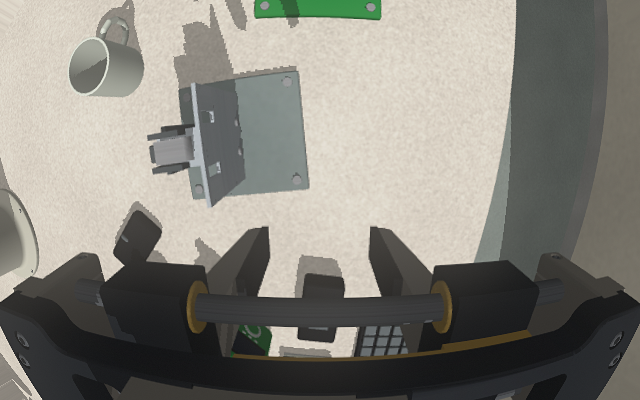

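The wrist view shows the rack: plate top edge from (192,84) to (210,206), slots near (211,117) and (215,168), and foot corners at (297,71) and (308,188). I'll zoom in to get sub-pixel points.

```bash
python3 - <<'E'
import cv2
im=cv2.imread("pics/w1.png")[60:220,170:330]
im=cv2.resize(im,(600,600),interpolation=cv2.INTER_CUBIC)
im=cv2.convertScaleAbs(im,alpha=1.4)
for k in range(0,600,75): cv2.putText(im,str(k),(k,10),0,.35,(0,0,255));cv2.putText(im,str(k),(0,k+5),0,.35,(0,0,255))
cv2.imwrite("pics/w1c.png",im)
E
```

```text
(no output)
```

View pics/w1c.png

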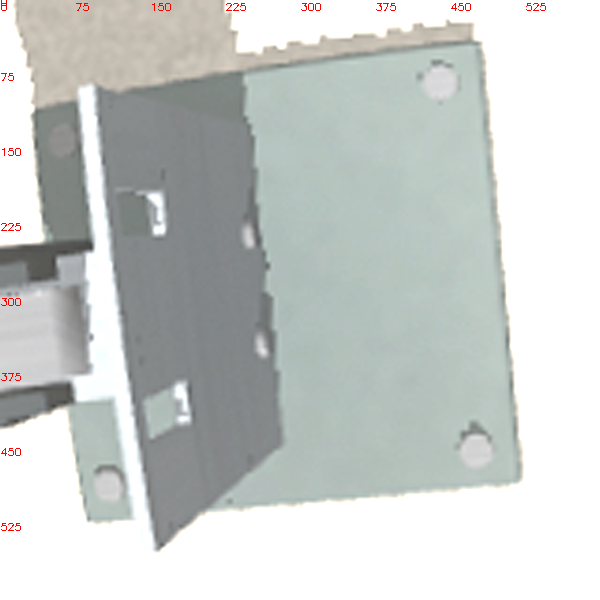

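```bash
python3 - <<'E'
from h import *
from scipy.optimize import least_squares
g=lambda l:(np.array(l)+.5)/3.75-.5+[170,60]
A=g([[478,43],[520,480],[35,110],[88,521]]);PA=np.array([[-80,-80,12],[-80,80,12],[90,-80,12],[90,80,12]],float)
B=g([[98,88],[160,547],[165,213],[189,403],[119,213],[146,415]]);PB=np.array([[0,-55,166],[0,55,166],[0,-25,126],[0,25,126],[0,-25,158],[0,25,158]],float)
def r(v,parts=False):
    a=[project("wrist",body(PA,v[:2],v[2]))-A,project("wrist",body(PB+[0,v[3],0],v[:2],v[2]))-B]
    return a if parts else np.concatenate(a).ravel()
q=least_squares(r,[.571,.252,188,0],x_scale=[.01,.01,1,1],loss='soft_l1')
print(q.x);[print(np.round(a,1).tolist()) for a in r(q.x,True)]
v=q.x;print("seat",body([[-30,v[3],60]],v[:2],v[2]))
# reader view: camera over reader
plan([0.452,-0.20,0.32],72,14)
E
```

```text
[  0.57036277   0.24932329 192.62258856  -1.56712597]
[[1.0, -2.2], [1.3, 1.2], [-1.9, -0.6], [-0.7, 1.1]]
[[-0.8, -1.2], [-0.6, 1.7], [-0.0, -0.3], [0.0, -0.6], [0.4, -0.2], [0.6, 1.9]]
seat [[0.59929523 0.25740838 0.06      ]]
t 3.0 at [676.4 211.5 265.8] [180.     0.    97.47] F [ 0.3 -0.6 -0.1] twist/row 1.82
[-27.1, -19.7, -3.9] [-27.7, -18.8, -3.9] [-28.3, -18.0, -3.9] [-28.8, -17.1, -3.9] [-29.3, -16.1, -3.9] [-29.8, -15.2, -3.9] [-30.3, -14.2, -3.9] [-30.7, -13.3, -3.9] [-31.1, -12.3, -3.9] [-31.5, -11.3, -3.9] [-31.9, -10.3, -3.9] [-32.2, -9.3, -3.9] [-32.5, -8.2, -3.9] [-32.7, -7.2, -3.9]
```

```bash
cat > fit.py <<'E'
from h import *
import h
from scipy.optimize import least_squares
g=lambda l:(np.array(l)+.5)/3.75-.5+[170,60]
A=g([[478,43],[520,480],[35,110],[88,521]]);PA=np.array([[-80,-80,12],[-80,80,12],[90,-80,12],[90,80,12]],float)
B=g([[98,88],[160,547],[165,213],[189,403],[119,213],[146,415]]);PB=np.array([[0,-55,166],[0,55,166],[0,-25,126],[0,25,126],[0,-25,158],[0,25,158]],float)
c0=optics.calibration("wrist")
class O: pass
def mk(k,dz,rv):
    K=c0["K"].copy();K[0,0]*=k;K[1,1]*=k
    P=c0["pose"].copy();P[2,3]+=dz;P[:3,:3]=P[:3,:3]@R.from_rotvec(np.radians(rv)).as_matrix()
    return {"K":K,"pose":P}
def run(mode):
    def r(v,parts=False):
        e=dict(none=(1,0,[0,0,0]),f=(1+v[4]/100,0,[0,0,0]),z=(1,v[4]/1000,[0,0,0]),rot=(1,v[4]/1000,v[5:8]))[mode]
        cal=mk(*e);o=O();o.calibration=lambda n:cal;h.optics=o
        a=[project("wrist",body(PA,v[:2],v[2]))-A,project("wrist",body(PB+[0,v[3],0],v[:2],v[2]))-B]
        if parts:return a
        return np.r_[np.concatenate(a).ravel(),np.array(v[4:5])/10,np.array(v[5:8])/1.]
    q=least_squares(r,[.571,.252,188,0,0,0,0,0],x_scale=[.01,.01,1,1,1,1,1,1]);v=q.x
    print(mode,round(q.cost,2),np.round(v,4),"seat",np.round(body([[-30,v[3],60]],v[:2],v[2]),4));[print(np.round(a,1).tolist()) for a in r(v,True)]
for m in("none","f","z","rot"):run(m)
E
python3 fit.py
```

```text
none 11.85 [  0.5704   0.2491 192.4752  -1.989    0.       0.       0.       0.    ] seat [[0.5993 0.2575 0.06  ]]
[[1.2, -1.8], [1.2, 1.5], [-1.7, -0.6], [-0.8, 1.1]]
[[-0.7, -1.5], [-0.8, 1.5], [0.0, -0.5], [-0.0, -0.8], [0.4, -0.4], [0.5, 1.7]]
f 2.49 [  0.568    0.2508 192.4485  -1.2157  -2.0635   0.       0.       0.    ] seat [[0.597  0.2584 0.06  ]]
[[-0.0, -0.5], [-0.2, 0.3], [-0.2, 0.4], [0.3, -0.2]]
[[-0.3, -0.2], [-0.9, 0.0], [0.2, 0.1], [-0.1, -1.2], [0.6, 0.1], [0.5, 1.0]]
z 3.75 [  0.5683   0.2484 192.472   -1.923    6.8585   0.       0.       0.    ] seat [[0.5971 0.2568 0.06  ]]
[[-0.2, -0.7], [-0.3, 0.6], [-1.1, 0.1], [-0.4, 0.2]]
[[-0.0, 0.1], [-0.6, -0.2], [0.2, 0.1], [-0.0, -1.3], [0.9, 0.2], [0.8, 0.9]]
rot 3.08 [ 5.658000e-01  2.507000e-01  1.925447e+02 -9.498000e-01  6.867800e+00
  3.468000e-01  3.326000e-01  8.800000e-02] seat [[0.5949 0.2582 0.06  ]]
[[0.1, -0.8], [0.1, 0.6], [-0.4, 0.2], [-0.0, 0.1]]
[[-0.2, 0.1], [-0.9, -0.3], [0.2, 0.3], [-0.1, -1.2], [0.7, 0.2], [0.5, 0.8]]
```

```bash
python3 -m jog '[[60,[-27.1,-19.7,-5],1.8],[60,[-27.7,-18.8,-5],1.8],[60,[-28.3,-18,-5],1.8],[60,[-28.8,-17.1,-5],1.8],[60,[-29.3,-16.1,-5],1.8],[60,[-29.8,-15.2,-5],1.8],[60,[-30.3,-14.2,-5],1.8],[60,[-30.7,-13.3,-4],1.8]]' && python3 -m jog '[[60,[-31.1,-12.3,-4],1.8],[60,[-31.5,-11.3,-4],1.8],[60,[-31.9,-10.3,-4],1.8],[60,[-32.2,-9.3,-4],1.8],[60,[-32.5,-8.2,-4],1.8],[60,[-32.7,-7.2,0],1.8],[60,[0,0,0],0],[60,[0,0,0],0]]'
python3 - <<'E'
from h import *
s,t,M=tool();print(t,s["orientation"])
im=optics.read_camera("wrist");cv2.imwrite("pics/w2.png",im[:,:,::-1])
for th in("reader_lug","reader","reader_hooks","spare"):print(th,[(np.round(d["location"],4).tolist(),round(d["confidence"],2)) for d in models.spot_point("wrist",th)])
print(np.round(project("wrist",body([[-7,-25,165],[-7,25,165],[7,25,165],[7,-25,165]],[.452,-.077],162)),1).tolist())
E
```

```text
clock: 3.67
tool_pos: [0.5476, -0.0251, 0.3052]
orientation: [180.0, 0.0, 83.0]
contact_force: [1.1, -0.4, -0.1]
opening: 0.06
finger_force: 0.0
clock: 4.33
tool_pos: [0.4523, -0.2017, 0.3248]
orientation: [180.0, -0.0, 72.1]
contact_force: [0.8, 0.1, -0.4]
opening: 0.0595
finger_force: 0.0
[ 0.45232754 -0.20168723  0.32484051] [ 1.79978948e+02 -1.07356812e-02  7.20827250e+01]
reader_lug [([0.5851, -0.0608, 0.1423], 0.95), ([0.4512, -0.0827, 0.1484], 0.88)]
reader [([0.5875, -0.0556, 0.0012], 0.92), ([0.4519, -0.0784, 0.005], 0.65)]
reader_hooks [([0.5644, -0.0843, 0.0653], 0.72), ([0.7024, -0.1411, 0.0021], 0.4)]
spare [([0.5995, -0.3031, -0.0012], 0.78)]
[[288.6, 51.2], [288.3, 99.7], [274.3, 100.0], [274.7, 51.6]]
```

View pics/w2.png

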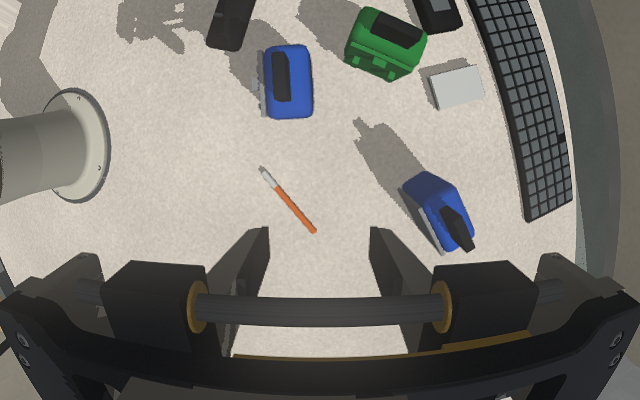

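The wrist view shows the target reader at (290,80) with its lug at (273..290, 51..102). Its bracket is on the left, toward the robot. The green reader is at (387,45), the spare at (440,212) and the pen at (290,200). I'll fit the lug's dark mask.

```bash
python3 - <<'E'
from h import *
from scipy.optimize import minimize
im=cv2.imread("pics/w2.png");x0,y0,x1,y1=262,40,320,125
roi=im[y0:y1,x0:x1].astype(int)
blue=((roi[:,:,0]-roi[:,:,2])>40)
dark=(roi.max(2)<75)&~blue
n,l,st,ce=cv2.connectedComponentsWithStats(dark.astype(np.uint8));k=1+st[1:,4].argmax();print(st[k]+[x0,y0,0,0,0])
dark=l==k
print(cv2.minAreaRect(np.argwhere(dark)[:,::-1].astype(np.float32)))
both=(dark|blue)
C=[[x,y,z] for z in(120,165) for x in(-7,7) for y in(-25,25)]
SH=[[x,y,z] for z in(0,120) for x in(-30,24) for y in(-45,45)]
def mask(P,o,yaw,S=4):
    h=cv2.convexHull(((project("wrist",body(P,o,yaw))-[x0,y0]+.5)*S).astype(np.float32)).astype(np.int32)
    m=np.zeros(((y1-y0)*S,(x1-x0)*S),np.uint8);cv2.fillConvexPoly(m,h,1);return cv2.resize(m.astype(np.float32),(x1-x0,y1-y0),interpolation=cv2.INTER_AREA)
def cost(v): 
    o=[v[0]/1e3,v[1]/1e3];return np.abs(mask(C,o,v[2])-dark).sum()+np.abs(np.maximum(mask(SH,o,v[2]),mask(C,o,v[2]))-both)[:,6:].sum()*.5
best=min((minimize(cost,[452,-78,y],method="Nelder-Mead",options=dict(initial_simplex=[[450,-80,y],[455,-80,y],[450,-74,y],[450,-80,y+5]])) for y in(156,160,164,168,172)),key=lambda r:r.fun)
print(best.x,best.fun,dark.sum(),both.sum())
E
```

```text
[271  52  20  49 799]
((18.472414016723633, 36.031036376953125), (48.85672378540039, 17.029386520385742), 86.633544921875)
[449.09805867 -75.18794618 167.08774348] 250.25 799 3185
```

```bash
python3 - <<'E'
from h import *
go([.450,-.077,.150],76)
E
```

```text
t 4.58 at [ 453.4 -199.5  324.6] [-1.7999e+02 -1.0000e-02  7.2380e+01] F [ 0.   0.4 -0.4]
shift first [115.7 -40.3 174.6]
turn first [118.  -32.9 174.6]
twist -3.62
```

```bash
python3 -m jog '[[60,[0,0,0],-3.6],[60,[30,-8.2,10],0],[60,[30,-8.2,20],0],[60,[30,-8.2,20],0],[60,[28,-8.3,30],0],[60,[0,0,30],0],[60,[0,0,0],0],[60,[0,0,0],0]]'
python3 - <<'E'
from h import *
go([.450,-.077,.150],76)
im=optics.read_camera("wrist");cv2.imwrite("pics/w3.png",im[:,:,::-1])
print([(np.round(d["location"],4).tolist(),round(d["confidence"],2)) for d in models.spot_point("wrist","reader_lug")])
C=[[-7,-25,165],[-7,25,165],[7,25,165],[7,-25,165]]
print(np.round(project("wrist",body(C,[.450,-.077],166)),1).tolist())
E
```

```text
clock: 5.25
tool_pos: [0.4491, -0.0772, 0.2141]
orientation: [-179.8, -0.0, 76.0]
contact_force: [1.0, 0.4, 0.4]
opening: 0.0597
finger_force: 0.0
t 5.25 at [449.1 -77.2 214.1] [-1.7982e+02 -2.0000e-02  7.5970e+01] F [1.  0.4 0.4]
shift first [ 0.4  0.8 64.1]
turn first [ 0.4  0.8 64.1]
twist -0.03
[([0.4514, -0.0804, 0.1443], 0.85), ([0.5879, -0.0595, 0.1407], 0.55)]
[[328.4, 186.4], [327.9, 254.1], [308.5, 254.2], [307.6, 186.5]]
```

View pics/w3.png

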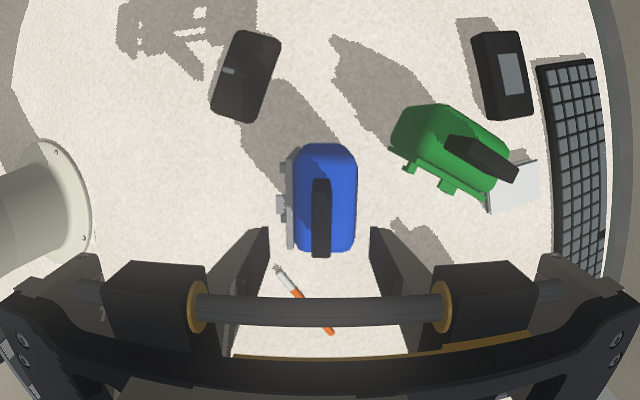

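The wrist view confirms hooks on the left side of this reader, at (280,165) and (281,208). The lug at (312..331, 180..257) is parallel to and centred between the fingers at (269) and (370). I'll go down and grip.

```bash
python3 -m jog '[[60,[0,0,16],0],[60,[0,0,16],0],[60,[0,0,16],0],[60,[0,0,16],0],[40,[0,0,0],0],[30,[0,0,0],0],[24,[0,0,0],0],[20,[0,0,0],0]]' 20 && python3 -m jog '[[16,[0,0,0],0],[12,[0,0,0],0],[8,[0,0,0],0],[5,[0,0,0],0],[5,[0,0,0],0],[5,[0,0,0],0],[5,[0,0,0],0],[5,[0,0,0],0]]' 45
```

```text
clock: 6.02
tool_pos: [0.4511, -0.079, 0.1529]
orientation: [179.8, 0.0, 75.8]
contact_force: [-0.2, 0.7, 0.7]
opening: 0.0354
finger_force: 0.0
clock: 6.68
tool_pos: [0.4501, -0.0783, 0.1513]
orientation: [180.0, 0.0, 75.9]
contact_force: [0.0, 1.7, 4.9]
opening: 0.0133
finger_force: 45.0
```

```bash
python3 -m jog '[[5,[0,0,-10],0],[5,[0,0,-20],0],[5,[0,0,-30],0],[5,[0,0,-35],0],[5,[0,0,-35],0],[5,[0,0,-30],0],[5,[0,0,-20],0],[5,[0,0,-10],0]]' 
python3 - <<'E'
from h import *
s=ctrl.get_state();print(s["contact_force"],s["torque"])
plan([.665,.26,.34],102.5,16)
E
```

```text
clock: 7.35
tool_pos: [0.4503, -0.0784, 0.3438]
orientation: [179.8, 0.0, 75.9]
contact_force: [0.8, -0.3, -2.9]
opening: 0.014
finger_force: 45.0
[ 0.79506822 -0.32474488 -2.92865455] [-0.08458725  0.04938695 -0.00658682]
t 7.35 at [450.3 -78.4 343.8] [1.798e+02 4.000e-02 7.586e+01] F [ 0.8 -0.3 -2.9] twist/row -1.66
[23.8, 7.8, 0.2] [23.6, 8.5, 0.2] [23.3, 9.2, 0.2] [23.0, 9.9, 0.2] [22.7, 10.6, 0.2] [22.4, 11.2, 0.2] [22.1, 11.9, 0.2] [21.7, 12.5, 0.2] [21.3, 13.1, 0.2] [21.0, 13.7, 0.2] [20.5, 14.3, 0.2] [20.1, 14.9, 0.2] [19.7, 15.5, 0.2] [19.2, 16.1, 0.2] [18.7, 16.6, 0.2] [18.3, 17.2, 0.2]
```

```bash
python3 -m jog '[[5,[23.8,7.8,0],-1.66],[5,[23.6,8.5,0],-1.66],[5,[23.3,9.2,0],-1.66],[5,[23,9.9,0],-1.66],[5,[22.7,10.6,0],-1.66],[5,[22.4,11.2,0],-1.66],[5,[22.1,11.9,0],-1.66],[5,[21.7,12.5,0],-1.66]]' && python3 -m jog '[[5,[21.3,13.1,0],-1.66],[5,[21,13.7,0],-1.66],[5,[20.5,14.3,0],-1.66],[5,[20.1,14.9,0],-1.66],[5,[19.7,15.5,0],-1.66],[5,[19.2,16.1,0],-1.66],[5,[18.7,16.6,0],-1.66],[5,[18.3,17.2,0],-1.66]]' && python3 -m jog '[[5,[0,0,0],0],[5,[0,0,10],0],[5,[0,0,20],0],[5,[0,0,25],0],[5,[0,0,25],0],[5,[0,0,20],0],[5,[0,0,10],0],[5,[0,0,0],0]]'
python3 - <<'E'
from h import *
s=ctrl.get_state();print(s["contact_force"],s["torque"])
im=optics.read_camera("wrist");cv2.imwrite("pics/w4.png",im[:,:,::-1])
im=optics.read_camera("scene");cv2.imwrite("pics/s4.png",im[:,:,::-1])
for th in("rack_slots","reader_hooks"):print(th,[(np.round(d["location"],4).tolist(),round(d["confidence"],2)) for d in models.spot_point("wrist",th)])
cv2.imwrite("pics/w4c.png",cv2.resize(cv2.imread("pics/w4.png")[90:270,130:370],(800,600),interpolation=cv2.INTER_CUBIC))
E
```

```text
clock: 8.02
tool_pos: [0.5569, 0.0922, 0.3387]
orientation: [-179.8, -0.0, 89.2]
contact_force: [1.2, -0.5, -3.7]
opening: 0.0137
finger_force: 45.0
clock: 8.68
tool_pos: [0.6645, 0.261, 0.3382]
orientation: [-179.7, 0.0, 102.5]
contact_force: [-0.1, -0.7, -2.3]
opening: 0.0136
finger_force: 45.0
clock: 9.35
tool_pos: [0.6622, 0.2587, 0.226]
orientation: [-179.5, 0.0, 102.4]
contact_force: [-0.9, -0.2, -3.9]
opening: 0.0141
finger_force: 45.0
[-0.8545435  -0.22459801 -3.8779473 ] [-0.09086816  0.05990617  0.03411264]
rack_slots [([0.5689, 0.2501, 0.1259], 0.55)]
reader_hooks []
```

View pics/w4c.png

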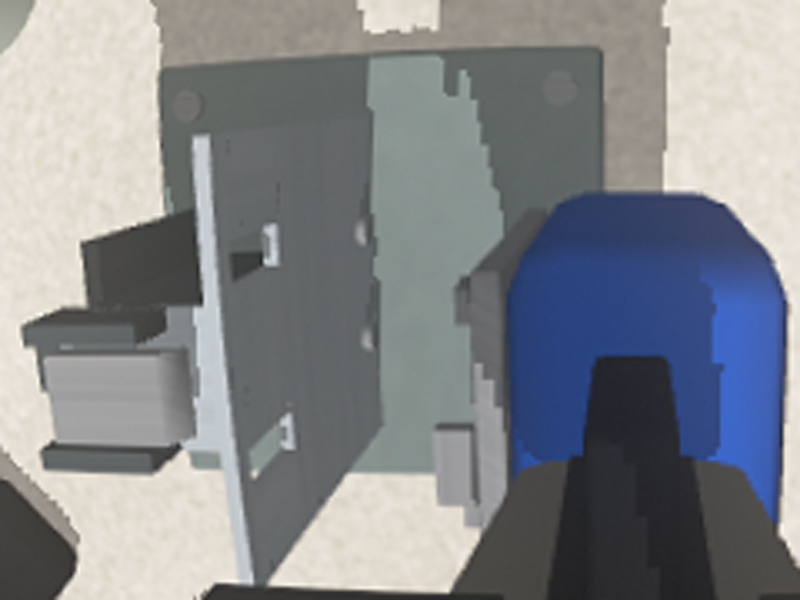

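The close view shows the plate with its slots at crop (278,245) and (295,430). It also shows the reader's tongue end at (436,465) and its upper hook end at (456,302). A joint fit in this one image gives their relative offset.

```bash
cat > fit2.py <<'E'
from h import *
import h
from scipy.optimize import least_squares
s,t,M=tool();c0=optics.calibration("wrist")
g=lambda l:(np.array(l)+.5)/(10/3)-.5+[130,90]
PR=[([-80,-80,12],(600,47)),([90,-80,12],(160,70))]
PD=[([0,-55,166],(212,135)),([0,55,166],(257,583)),([0,-30.5,126],(278,224)),([0,-19.5,126],(278,266)),([0,19.5,126],(295,412)),([0,30.5,126],(296,447))]
PT=[([39,-8,113],(433,426)),([39,8,113],(440,503)),([30,-8,113],(474,428)),([41.5,-29,76],(456,279)),([41.5,-21,76],(456,325))]
u=lambda L:(np.array([a for a,b in L],float),g([b for a,b in L]))
(A,a),(B,b),(C,c)=u(PR),u(PD),u(PT)
class O:pass
def r(v,parts=False):
    K=c0["K"].copy();K[0,0]*=1+v[7]/100;K[1,1]=K[0,0]
    P=c0["pose"].copy();P[:3,:3]=P[:3,:3]@R.from_rotvec(np.radians(v[8:11])).as_matrix();P[:3,3]+=v[11:14]/1e3
    o=O();o.calibration=lambda n:{"K":K,"pose":P};h.optics=o
    yr=s["orientation"][2]+90+v[6];O3=body([[v[5],v[4],-151]],t,yr)[0]
    q=[project("wrist",body(A,v[:2],v[2]))-a,project("wrist",body(B+[0,v[3],0],v[:2],v[2]))-b,project("wrist",body(C,O3,yr))-c]
    if parts:return q,O3,yr
    return np.r_[np.concatenate(q).ravel()/.6,v[5]/1,v[6]/1,v[7]/1.,v[8:11]/.5,v[11:14]/2,(v[2]-192.5)/2,(v[:2]-[.5690,.2500])/.003,v[4]/4]
q=least_squares(r,[.57,.25,192,-1,0,0,0,0,0,0,0,0,0,0],x_scale=[.01,.01]+[1]*12);v=q.x
p,O3,yr=r(v,True);print(q.cost,np.round(v,3));[print(np.round(x,1).tolist()) for x in p]
a_=np.radians(v[2]);Rr=np.array([[np.cos(a_),np.sin(a_)],[-np.sin(a_),np.cos(a_)]])
rel=Rr@(O3[:2]-v[:2])*1e3
cov=np.linalg.inv(q.jac.T@q.jac);print("sd",np.round(np.sqrt(np.diag(cov))[:8],4))
print("reader in rack frame x,y",rel.round(2),"d",v[3].round(2),"=> y err",(rel[1]-v[3]).round(2),"yaw err",round(yr-v[2],2),"z",O3[2])
E
python3 fit2.py
```

```text
31.268150441172583 [ 5.71000e-01  2.51000e-01  1.92999e+02 -2.91000e-01 -1.64900e+00
  7.57000e-01 -8.00000e-01 -1.26000e-01  3.88000e-01  8.58000e-01
  6.16000e-01  2.32600e+00 -1.83000e-01 -9.79000e-01]
[[-0.2, -0.1], [-0.0, 0.1]]
[[0.2, 0.7], [0.1, 1.8], [-0.0, -0.1], [0.7, -0.3], [-0.9, -1.6], [-0.1, -0.7]]
[[0.4, -0.1], [-0.8, -0.4], [1.7, -0.2], [-0.8, 2.1], [-0.6, -1.3]]
sd [1.100e-03 2.000e-03 4.962e-01 8.837e-01 1.666e+00 8.726e-01 6.971e-01
 5.953e-01]
reader in rack frame x,y [-93.89  10.8 ] d -0.29 => y err 11.09 yaw err -1.4 z 0.0821664462493687
```

```bash
python3 -m jog '[[5,[0,0,0],-0.9],[5,[4,0,0],0],[5,[4,0,0],0],[5,[3,-10,0],0],[5,[0,-14,0],0],[5,[0,-12,0],0],[5,[0,-4,0],0],[5,[0,0,0],0]]' && python3 -m jog '[[5,[0,0,0],0],[5,[0,0,0],0],[5,[0,0,0],0],[5,[0,0,0],0],[5,[0,0,0],0],[5,[0,0,0],0],[5,[0,0,0],0],[5,[0,0,0],0]]'
python3 - <<'E'
from h import *
s=ctrl.get_state();print(s["contact_force"],s["torque"])
im=optics.read_camera("wrist");cv2.imwrite("pics/w5.png",im[:,:,::-1])
cv2.imwrite("pics/w5c.png",cv2.resize(im[110:260,170:370,::-1],(800,600),interpolation=cv2.INTER_CUBIC))
E
```

```text
clock: 10.22
tool_pos: [0.6227, 0.262, 0.2313]
orientation: [180.0, -0.0, 103.3]
contact_force: [-0.3, -0.1, -3.5]
opening: 0.014
finger_force: 45.0
clock: 10.88
tool_pos: [0.6233, 0.2615, 0.2308]
orientation: [-180.0, 0.0, 103.3]
contact_force: [-0.1, 0.3, -4.3]
opening: 0.0135
finger_force: 45.0
[-0.14407599  0.28550717 -4.31341303] [-0.024027    0.05056822 -0.02999931]
```

View pics/w5c.png

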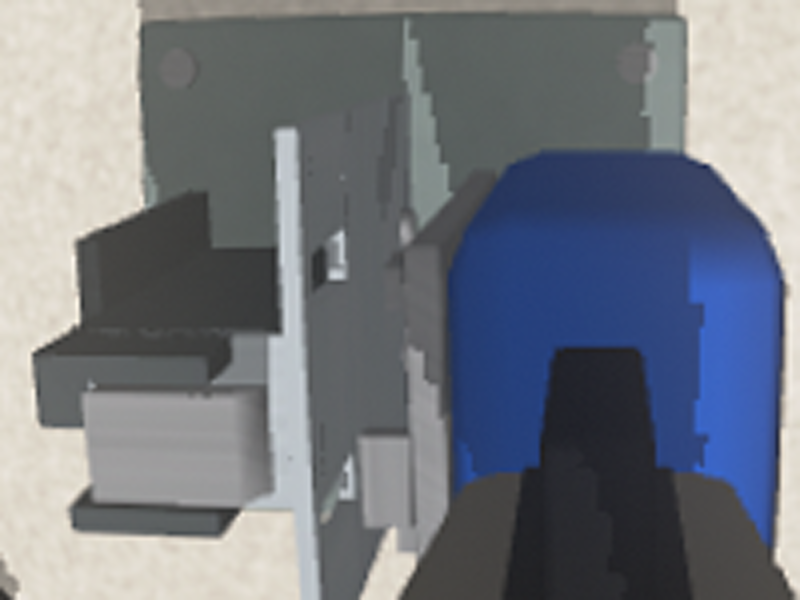

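```bash
sed -e 's#/(10/3)-.5+\[130,90\]#/4-.5+[170,110]#' -e "s#^PR=.*#PR=[([-80,-80,12],(686,17)),([90,-80,12],(142,22))]#" -e "s#^PD=.*#PD=[([0,-55,166],(300,130)),([0,-30.5,126],(346,232)),([0,-19.5,126],(346,280)),([0,19.5,126],(353,456)),([0,30.5,126],(353,498))]#" -e "s#^PT=.*#PT=[([39,-8,113],(360,433)),([39,8,113],(365,525)),([30,-8,113],(408,433))]#" fit2.py > fit3.py; python3 fit3.py
```

```text
4.987500499746213 [ 5.7000e-01  2.5100e-01  1.9217e+02 -4.7200e-01 -1.5580e+00  3.2200e-01
  3.8800e-01 -8.5500e-01  2.8800e-01 -1.0000e-02  2.0000e-03  9.5400e-01
 -4.3100e-01  4.3000e-01]
[[0.4, 0.1], [-0.5, -0.1]]
[[-0.1, 0.3], [-0.1, -0.1], [0.1, 0.4], [-0.2, -0.8], [0.3, 0.1]]
[[-0.6, 0.2], [-0.2, -0.4], [0.8, 0.2]]
sd [1.1000e-03 2.0000e-03 5.1650e-01 9.5270e-01 1.6888e+00 8.7220e-01
 8.4490e-01 6.0380e-01]
reader in rack frame x,y [-54.1   -0.79] d -0.47 => y err -0.32 yaw err 1.54 z 0.07980323929561778
```

```bash
python3 -m jog '[[5,[0,0,2],0.6],[5,[0,0,2],0],[5,[0,-3,0],0],[5,[0,-3,0],0],[5,[0,-3,0],0],[5,[0,-1,0],0],[5,[0,0,0],0],[5,[0,0,0],0]]' && python3 -m jog '[[5,[0,-1,0],0],[5,[0,-0.5,0],0],[5,[0,-0.5,0],0],[5,[0,-0.5,0],0],[5,[0,-0.5,0],0],[5,[0,0,0],0],[5,[0,0,0],0],[5,[0,0,0],0]]'
python3 -m jog '[[5,[0,-0.5,0],0],[5,[0,-0.5,0],0],[5,[0,-0.5,0],0],[5,[0,-0.5,0],0],[5,[0,0,0],0],[5,[0,0,0],0],[5,[0,0,0],0],[5,[0,0,0],0]]'
```

```text
clock: 11.6
tool_pos: [0.6135, 0.2594, 0.2271]
orientation: [180.0, -0.0, 102.7]
contact_force: [0.8, -0.2, -3.7]
opening: 0.0139
finger_force: 45.0
clock: 12.27
tool_pos: [0.6106, 0.2587, 0.2268]
orientation: [180.0, 0.0, 102.7]
contact_force: [-0.1, 0.0, -3.9]
opening: 0.014
finger_force: 45.0
clock: 12.93
tool_pos: [0.6087, 0.2582, 0.2269]
orientation: [180.0, 0.0, 102.7]
contact_force: [0.5, -0.6, -3.6]
opening: 0.0139
finger_force: 45.0
```

```bash
python3 -m jog '[[5,[0,-0.5,0],0],[5,[0,-0.5,0],0],[5,[0,-0.5,0],0],[5,[0,-0.5,0],0],[5,[0,-0.5,0],0],[5,[0,-0.5,0],0],[5,[0,0,0],0],[5,[0,0,0],0]]'
python3 -m jog '[[5,[0,-0.5,0],0],[5,[0,-0.5,0],0],[5,[0,-0.5,0],0],[5,[0,-0.5,0],0],[5,[0,0,0],0],[5,[0,0,0],0],[5,[0,0,0],0],[5,[0,0,0],0]]'
```

```text
clock: 13.6
tool_pos: [0.6057, 0.2576, 0.2268]
orientation: [180.0, 0.0, 102.7]
contact_force: [0.3, -0.2, -3.8]
opening: 0.0137
finger_force: 45.0
clock: 14.27
tool_pos: [0.6038, 0.2572, 0.2268]
orientation: [180.0, 0.0, 102.7]
contact_force: [0.7, -0.7, -3.8]
opening: 0.0137
finger_force: 45.0
```

```bash
python3 -m jog '[[5,[0,-0.5,0],0],[5,[0,-0.5,0],0],[5,[0,-0.5,0],0],[5,[0,-0.5,0],0],[5,[0,0,0],0],[5,[0,0,0],0],[5,[0,0,0],0],[5,[0,0,0],0]]'
python3 -m jog '[[5,[0,-0.3,0],0],[5,[0,-0.4,0],0],[5,[0,-0.4,0],0],[5,[0,-0.4,0],0],[5,[0,0,0],0],[5,[0,0,0],0],[5,[0,0,0],0],[5,[0,0,0],0]]'
```

```text
clock: 14.93
tool_pos: [0.6018, 0.2567, 0.2268]
orientation: [180.0, 0.0, 102.7]
contact_force: [-0.7, -0.5, -3.3]
opening: 0.0138
finger_force: 45.0
clock: 15.6
tool_pos: [0.6003, 0.2564, 0.2268]
orientation: [180.0, 0.0, 102.7]
contact_force: [0.7, 0.3, -3.3]
opening: 0.0138
finger_force: 45.0
```

```bash
python3 -m jog '[[5,[0,-0.4,0],0],[5,[0,-0.4,0],0],[5,[0,-0.4,0],0],[5,[0,-0.3,0],0],[5,[0,0,0],0],[5,[0,0,0],0],[5,[0,0,0],0],[5,[0,0,0],0]]'
python3 - <<'E'
from h import *
im=optics.read_camera("wrist");cv2.imwrite("pics/w6.png",im[:,:,::-1])
cv2.imwrite("pics/w6c.png",cv2.resize(im[110:260,170:370,::-1],(800,600),interpolation=cv2.INTER_CUBIC))
E
```

```text
clock: 16.27
tool_pos: [0.5996, 0.2562, 0.227]
orientation: [179.9, -0.0, 102.7]
contact_force: [5.2, 1.1, -5.7]
opening: 0.014
finger_force: 45.0
```

Contact at TCP x 0.5996 puts the reader's origin about 30 mm in front of the plate, so it is flush and the hooks are in the slots. I'll back off slightly and lower it.

```bash
python3 -m jog '[[5,[0,0.4,0],0],[5,[0,0,1],0],[5,[0,0,1],0],[5,[0,0,1],0],[5,[0,0,1],0],[5,[0,0,0],0],[5,[0,0,0],0],[5,[0,0,0],0]]'
python3 -m jog '[[5,[0,0,1],0],[5,[0,0,1],0],[5,[0,0,1],0],[5,[0,0,1],0],[5,[0,0,0],0],[5,[0,0,0],0],[5,[0,0,0],0],[5,[0,0,0],0]]'
```

```text
clock: 16.98
tool_pos: [0.6002, 0.2564, 0.2243]
orientation: [179.8, -0.0, 102.7]
contact_force: [5.2, 1.0, 5.3]
opening: 0.0138
finger_force: 45.0
clock: 17.65
tool_pos: [0.6006, 0.2564, 0.2208]
orientation: [179.8, 0.0, 102.7]
contact_force: [5.9, 1.1, 4.7]
opening: 0.0137
finger_force: 45.0
```

```bash
python3 -m jog '[[5,[0,0,1],0],[5,[0,0,1],0],[5,[0,0,1],0],[5,[0,0,0.5],0],[5,[0,0,0],0],[5,[0,0,0],0],[5,[0,0,0],0],[5,[0,0,0],0]]'
python3 -m jog '[[5,[0,0,0.7],0],[5,[0,0,0.7],0],[5,[0,0,0.6],0],[5,[0,0,0.5],0],[5,[0,0,0],0],[5,[0,0,0],0],[5,[0,0,0],0],[5,[0,0,0],0]]'
```

```text
clock: 18.32
tool_pos: [0.5999, 0.2562, 0.2154]
orientation: [179.9, 0.0, 102.7]
contact_force: [5.7, 0.8, -0.1]
opening: 0.0136
finger_force: 45.0
clock: 18.98
tool_pos: [0.5997, 0.2562, 0.2126]
orientation: [179.9, -0.0, 102.7]
contact_force: [5.7, 1.8, -1.2]
opening: 0.0135
finger_force: 45.0
```

```bash
python3 -m jog '[[5,[0,0,0.5],0],[5,[0,0,0.5],0],[5,[0,0,0.5],0],[5,[0,0,0],0],[5,[0,0,0],0],[5,[0,0,0],0],[5,[0,0,0],0],[5,[0,0,0],0]]'
python3 -m jog '[[5,[0,0,0.5],0],[5,[0,0,0.5],0],[5,[0,0,0.5],0],[5,[0,0,0],0],[5,[0,0,0],0],[5,[0,0,0],0],[5,[0,0,0],0],[5,[0,0,0],0]]'
```

```text
clock: 19.65
tool_pos: [0.5997, 0.2562, 0.2114]
orientation: [179.9, -0.0, 102.7]
contact_force: [5.7, 0.9, 0.5]
opening: 0.0138
finger_force: 45.0
clock: 20.32
tool_pos: [0.5998, 0.2562, 0.2112]
orientation: [179.9, 0.0, 102.7]
contact_force: [4.2, -0.6, 6.8]
opening: 0.0141
finger_force: 45.0
```

```bash
python3 -m jog '[[5,[0,0,0.5],0],[5,[0,0,0.5],0],[5,[0,0,0.5],0],[5,[0,0,0],0],[5,[0,0,0],0],[5,[0,0,0],0],[5,[0,0,0],0],[5,[0,0,0],0]]'
python3 - <<'E'
from h import *
im=optics.read_camera("wrist");cv2.imwrite("pics/w7.png",im[:,:,::-1])
a=cv2.resize(cv2.imread("pics/w6.png")[150:260,170:310],(400,314),interpolation=2)
b=cv2.resize(im[150:260,170:310,::-1],(400,314),interpolation=2)
cv2.imwrite("pics/w7c.png",np.hstack([a,b]))
E
```

```text
clock: 20.98
tool_pos: [0.5999, 0.2562, 0.2112]
orientation: [179.9, 0.0, 102.7]
contact_force: [2.1, -1.7, 11.2]
opening: 0.0138
finger_force: 45.0
```

View pics/w7c.png

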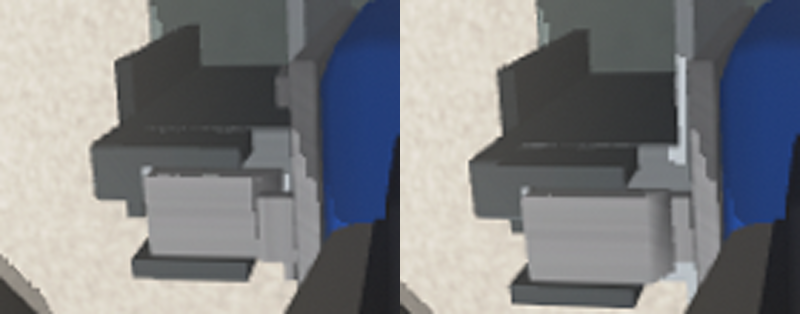

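The crops show the nose pushed back by the tongue on the left (before) and sprung out over it on the right (now). The height has stopped changing at 0.2112 under load, so this looks like the hard stop. I'll push a little more to confirm, relax, then tug up gently to check the latch.

```bash
python3 -m jog '[[5,[0,0,0.5],0],[5,[0,0,0.5],0],[5,[0,0,0.5],0],[5,[0,0,0],0],[5,[0,0,0],0],[5,[0,0,0],0],[5,[0,0,0],0],[5,[0,0,0],0]]'
python3 -m jog '[[5,[0,0,-1],0],[5,[0,0,-1],0],[5,[0,0,-1],0],[5,[0,0,-1],0],[5,[0,0,-1],0],[5,[0,0,-1],0],[5,[0,0,0],0],[5,[0,0,0],0]]'
```

```text
clock: 21.7
tool_pos: [0.6, 0.2563, 0.2111]
orientation: [179.8, 0.0, 102.7]
contact_force: [0.1, -0.4, 16.2]
opening: 0.0137
finger_force: 45.0
clock: 22.37
tool_pos: [0.5997, 0.2562, 0.2115]
orientation: [180.0, -0.0, 102.7]
contact_force: [7.9, 2.6, -3.8]
opening: 0.0136
finger_force: 45.0
```

```bash
python3 -m jog '[[5,[0,0,-0.5],0],[5,[0,0,-0.5],0],[5,[0,0,-0.5],0],[5,[0,0,-0.5],0],[5,[0,0,0],0],[5,[0,0,0],0],[5,[0,0,0],0],[5,[0,0,0],0]]'
```

```text
clock: 23.03
tool_pos: [0.5996, 0.2561, 0.2121]
orientation: [180.0, -0.0, 102.7]
contact_force: [9.1, 2.1, -8.8]
opening: 0.0139
finger_force: 45.0
```

```bash
python3 -m jog '[[5,[0,0.4,0],0],[5,[0,0,1],0],[5,[0,0,1],0],[5,[0,0,1],0],[5,[0,0,1],0],[5,[0,0,1],0],[5,[0,0,0],0],[5,[0,0,0],0]]'
```

```text
clock: 23.7
tool_pos: [0.5999, 0.2562, 0.2112]
orientation: [179.9, 0.0, 102.7]
contact_force: [2.8, -1.0, 7.5]
opening: 0.0137
finger_force: 45.0
```

```bash
python3 -m jog '[[5,[0,0,-1],0],[5,[0,0,-0.5],0],[5,[0,0,0],0],[5,[0,0,0],0],[5,[0,0,0],0],[5,[0,0,0],0],[5,[0,0,0],0],[5,[0,0,0],0]]' 10
```

```text
clock: 24.37
tool_pos: [0.5998, 0.2561, 0.2113]
orientation: [180.0, 0.0, 102.7]
contact_force: [5.0, -0.7, 2.8]
opening: 0.0137
finger_force: 10.0
```

```bash
python3 -m jog '[[16,[0,0,0],0],[18,[0,0,0],0],[20,[0,0,0],0],[22,[0,0,0],0],[24,[0,0,0],0],[24,[0,0,0],0],[24,[0,0,0],0],[24,[0,0,0],0]]'
```

```text
clock: 25.03
tool_pos: [0.5995, 0.2562, 0.2113]
orientation: [-180.0, 0.0, 102.7]
contact_force: [-0.1, 0.2, 0.4]
opening: 0.0238
finger_force: 0.0
```

```bash
python3 -m jog '[[24,[0,0,-2],0],[24,[0,0,-5],0],[24,[0,0,-10],0],[24,[0,0,-20],0],[24,[0,0,-25],0],[24,[0,0,-25],0],[24,[0,0,-25],0],[24,[0,0,-10],0]]'; python3 -m jog '[[24,[0,30,0],0],[24,[0,30,0],0],[24,[0,10,0],0],[24,[0,0,0],0],[24,[0,0,0],0],[24,[0,0,0],0],[24,[0,0,0],0],[24,[0,0,0],0]]'
python3 - <<'E'
from h import *
im=optics.read_camera("wrist");cv2.imwrite("pics/w8.png",im[:,:,::-1])
for c in("wrist","scene","top"):
  if c!="wrist":cv2.imwrite(f"pics/{c}8.png",optics.read_camera(c)[:,:,::-1])
  for th in("reader_lug","reader","mug","pen"):print(c,th,[(np.round(d["location"],4).tolist(),round(d["confidence"],2)) for d in models.spot_point(c,th)])
a=cv2.resize(im[100:280,150:390,::-1],(400,300),interpolation=2);b=cv2.resize(cv2.imread("pics/scene8.png")[130:310,280:520],(400,300),interpolation=2)
cv2.imwrite("pics/end.png",np.hstack([a,b]))
E
```

```text
clock: 25.7
tool_pos: [0.6009, 0.2566, 0.3392]
orientation: [179.6, 0.0, 102.7]
contact_force: [-0.0, -0.1, 0.2]
opening: 0.0243
finger_force: 0.0
clock: 26.37
tool_pos: [0.6673, 0.2717, 0.3341]
orientation: [180.0, -0.0, 102.7]
contact_force: [0.5, -0.4, 0.1]
opening: 0.0238
finger_force: 0.0
wrist reader_lug [([0.5993, 0.256, 0.2072], 0.73)]
wrist reader [([0.6004, 0.2572, 0.0615], 0.72)]
wrist mug [([0.3648, 0.3345, -0.0007], 0.81)]
wrist pen []
scene reader_lug [([0.5834, -0.063, 0.1456], 0.88), ([0.5966, 0.255, 0.2065], 0.74)]
scene reader [([0.5887, -0.0634, -0.0016], 0.74), ([0.5995, 0.2566, 0.0589], 0.62)]
scene mug [([0.365, 0.3335, 0.005], 0.85), ([0.6997, -0.1412, -0.0031], 0.48)]
scene pen [([0.3955, -0.2535, 0.0022], 0.74)]
top reader_lug [([0.5825, -0.0621, 0.1446], 0.76), ([0.5986, 0.2588, 0.2087], 0.45)]
top reader [([0.5987, 0.2548, 0.0598], 0.71), ([0.5864, -0.0609, 0.0019], 0.58)]
top mug [([0.7049, 0.0057, -0.0024], 0.65), ([0.5722, 0.2503, 0.128], 0.24)]
top pen [([0.3939, -0.2551, -0.0021], 0.48)]
```

View pics/end.png

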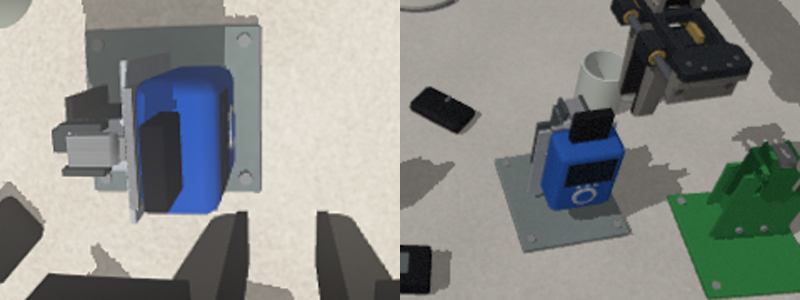

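The reader hangs upright and flush on the plate. The networks place its origin at z of about 0.060, its locked height, and the gripper is clear of it. I'm handing in.

```bash
python3 -c "
from cell import ctrl
print(ctrl.sign_off())"
```

```text
the job is handed in; nothing more can be done
None
```

The hooked reader now hangs in the grey rack, pushed down to the hard stop at locked height, with the latch nose seen over its tongue; a light upward tug met resistance but did not by itself prove the latch. I released it, moved the gripper clear and handed in at about 27 s, with at most about 20 N pressed on the rack.

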